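# Fetch the boxed-in deadbolt and restore the parts tray

## Robot

A 6-joint arm with a two-finger parallel gripper is mounted at the origin on the work surface. World frame = base frame: x ahead of the robot, y to its left, z up, the work surface at z = 0. Lengths are in mm, angles in degrees, forces in N, time in s.
With the tool pointing down it reaches from about 275 to 775 mm from the base axis. Payload 14.6 kg.
Tool frame: the origin (TCP) lies between the finger pads, 19 mm behind the fingertips; this is the grasp point; z points along the fingers, y is the line along which they close (so a half turn about z gives the same grasp; the last joint's range is limited). The gripper opens to 85 mm and grips with 20 to 120 N. Pads are 22 mm wide; open, the fingers measure 114 mm over their backs; the gripper's body (76 mm by 85 mm) begins 54 mm behind the grasp point. The pads swing forward as they close: fully open they stand 13 mm farther back than shut.
Start: joints at [65.415, 15.075, -2.767, 72.158, 0, 81.102], TCP at [141.96, 505.446, 249.978] pointing down, gripper open.
Joint ranges: [-151.79, 151.79], [-50.71, 97.33], [-67.44, 78.34], [-121.81, 120.89], [-77.56, 73.72], [-180, 180]. Speed limits (degrees/s): [108.29, 108.29, 147.25, 159.86, 180, 180].

## Interface

Orientations are given as [roll, pitch, yaw] about the fixed x, y, z axes, in that order (R = Rz(yaw) Ry(pitch) Rx(roll)).
In Python, from cell import env gives the robot as it stands.
- The arm moves only by the tool move_arm, never from a script. Its argument "series" is text: rows parted by semicolons, each of 7 numbers parted by spaces: the turn, a rotation vector about the tool's x, y, z in units of 0.5 rad (1.0 is 0.5 rad), then the shift along the tool's x, y, z in units of 50 cm (1.0 is 50 cm), then the opening, from 0 (shut) to 1 (fully open). A call has 1 to 8 rows; each row is the pose to reach, as a shift and turn from the pose commanded when the call began, along the tool's axes at that moment; what a row does not reach only later rows make up. A row lasts 1/12 s, in which the tool goes at most 41.7 mm and 7.16 degrees, less where a joint would pass 70% of its speed; a pose out of reach is approached as far as the arm can. A call with a number of a shift or a turn outside -1 to 1 is refused whole. A call with a gripper value outside its range is refused whole. The fingers move at their own pace and stop on an object; "grip_force" is the grip in N (left out, the last holds). Time passes only in rows, so rows that repeat a pose let the fingers close. It gives the time, the measured TCP pose, the force, the opening and the grip force at its end, in the units of the state.
- env.get_obs(): the state, without advancing time (a new reading comes with each control period).
- env.get_image(name): name is "side" or "top" or "wrist"; returns the picture (384x512x3 uint8, red, green, blue); there is no depth.
- env.camera_info(name): a dict with "intrinsics" (3x3 intrinsics, pixels), "k1" (the pictures are not rectified: a ray, as slopes to the right and down, at radius r is drawn at 1 + k1 r^2 times it, then the intrinsics apply), "rvec" (rotation vector, rad) and "tvec" (3), from world to camera coordinates, as OpenCV has them; the wrist camera has in their place "mount" (4x4, takes a point from camera to tool coordinates, whose origin is the TCP and whose axes are the flange's). Camera axes: x right, y down, z forward; pixel columns grow to the right and rows downward; lengths in mm; the calibration is good to about 2 mm. A picture is of the moment at which its call begins: read the wrist's pose just before it. camera_info takes no time and is no camera call.
- env.close_job(): hands the job in; it is judged then, once.
The state is a dict: "time_s": time; "q": joint angles; "joint_vel": joint speeds; "joint_efforts": joint torques, N m; "eef_pos": TCP position; "orientation": TCP orientation; "wrist_force": force on the tool from outside, world axes, zero at the start; "torque": the same for the moment, N m; "grip_width": opening from 0.0 (shut) to 1.0 (fully open); "gripper_force": force on a finger pad.
Only numpy, scipy, OpenCV 4.12 (cv2) and the standard library are available. Lean on these libraries where they do the work, as an engineer would, in place of code of your own. Each camera call takes 0.05 s, during which the arm holds its last target. There are 200 camera calls.

## Task

The deadbolt in the parts tray is boxed in by a door knob, a thumbturn and a padlock: first clear all three off to the cork side mat, leaving the deadbolt where it is, then lay the deadbolt in the channel of the metal jig, in the middle and along it. Only after that, put the three back in the tray, each standing upright on the centre of the rubber pad of its own shape (knob on the round pad, thumbturn on the square pad, padlock on the oblong pad and in line with it). Never tip any of the three over, and leave everything released.

Things in the scene. Friction and masses are not known exactly. Their poses are not given: they have to be found in the camera images.
- knob: A round satin-steel door knob standing on its rose: base disc 54 mm across and 6 mm high, a thin neck, then a drum 50 mm across from 30 to 50 mm above its underside; 59 mm high in all, 0.2 to 0.45 kg. Origin: centre of its underside; z up. Grip the drum from any side, 35 to 42 mm above the underside. It starts on the round pad.
- thumbturn: A square steel lock housing, 50 x 50 x 34 mm high, with an upright thumb blade on top (34 mm along x, 9 mm thick, top 57 mm above the underside); 0.2 to 0.4 kg. Origin: centre of its underside; z up, x along the blade. Grip the housing across its y (50 mm), blade between the fingers, TCP 25 to 32 mm above the underside. It starts on the square pad, square with the tray.
- padlock: A brass padlock standing upright, shackle up: body 32 mm (x) by 48 mm (y) by 42 mm high, steel shackle 40 mm wide along y, top 75 mm above the underside; 0.2 to 0.4 kg. Origin: centre of its underside; z up. Grip the body across its y (48 mm), TCP 30 to 35 mm above the underside. It starts on the oblong pad.
- bolt: A tubular deadbolt lying flat: steel block 84 x 28 x 26 mm high, a round brass bolt out of its +x end; it spans -46 to +58 mm along x. Origin: centre of the underside, near its mass centre; z up. Grip across y at the origin, TCP 22-27 mm up. 0.28 kg. Starts mid-tray, lengthwise along tray y; the others are 3-22 mm off its long sides (two at -x, one at +x). In the jig it may point either way.
- tray: A fixed shallow wooden tray, 190 mm (x) by 176 mm (y), floor 4 mm thick, rim 5 mm thick and 10 mm high above the table. Origin: centre of its underside on the table; z up. Two small brass plugs (16 mm across, 24 and 30 mm high) stand in its two corners on the +x side at (+70, +-68) mm.
- pad_round: A round dark rubber pad in the tray, 66 mm across, the knob's own place. 1 mm thick and soft: things stand through it on the tray floor, 4 mm above the table. Origin: centre of its underside, on that floor. Square with the tray, at one of three spots in the tray frame, (-48, 42), (-48, -42) or (48, 0) mm, changing from start to start.
- pad_square: A square dark rubber pad in the tray, 64 x 64 mm, the thumbturn's own place. 1 mm thick and soft: things stand through it on the tray floor, 4 mm above the table. Origin: centre of its underside, on that floor. Square with the tray, at one of three spots in the tray frame, (-48, 42), (-48, -42) or (48, 0) mm, changing from start to start.
- pad_oblong: An oblong dark rubber pad in the tray, 46 mm (x) by 66 mm (y), the padlock's own place, the padlock's 48 mm width along the pad's y. 1 mm thick and soft: things stand through it on the tray floor, 4 mm above the table. Origin: centre of its underside, on that floor. Square with the tray, at one of three spots in the tray frame, (-48, 42), (-48, -42) or (48, 0) mm, changing from start to start.
- side_mat: A fixed cork mat, 250 mm (x) by 110 mm (y), 4 mm thick: the side area where the three are parked upright, anywhere on it, in any order (a row along its x at 80 mm spacing leaves room). It lies left or right of the tray. Origin: centre of its underside on the table, z up.
- jig: A fixed aluminium plate, 160 mm (x) by 100 mm (y), 12 mm thick, with an open channel on top along its x, 130 mm long, 46 mm wide inside, between dark steel rails 6 mm high: channel floor 12 mm, rail tops 18 mm above the table. It lies across the tray from the cork mat. Origin: centre of its underside on the table, z up; the channel's centre is right above it.

How it is judged (in metres and radians):
On the way, in this order (a step that is already met when the one before it is completed fails the run):
1. the knob, the thumbturn and the padlock all stand released on the cork mat while the deadbolt is still in the middle of the tray (within 35 mm of its centre) (x of knob in the frame of side_mat between -0.125 and 0.125 m and y of knob in the frame of side_mat between -0.055 and 0.055 m and height (world z) of each of knob, thumbturn, padlock below 0.012 m and angle between each of knob, thumbturn, padlock's own z axis and vertical below 0.15 rad and linear speed of each of knob, thumbturn, padlock below 0.03 m/s and contact force between the fingers and knob below 0.2 N and x of thumbturn in the frame of side_mat between -0.125 and 0.125 m and y of thumbturn in the frame of side_mat between -0.055 and 0.055 m and contact force between the fingers and thumbturn below 0.2 N and x of padlock in the frame of side_mat between -0.125 and 0.125 m and y of padlock in the frame of side_mat between -0.055 and 0.055 m and contact force between the fingers and padlock below 0.2 N and horizontal distance between bolt and tray below 0.035 m), for 0.2 s.
2. the deadbolt lies released in the jig's channel, the three others still standing on the cork mat (x of bolt in the frame of jig between -0.015 and 0.015 m and y of bolt in the frame of jig between -0.012 and 0.012 m and z of bolt in the frame of jig below 0.016 m and angle between bolt's own z axis and vertical below 0.1 rad and angle between the x axis of bolt and the x axis of jig, either way round below 0.2 rad and linear speed of each of bolt, knob, thumbturn, padlock below 0.03 m/s and contact force between the fingers and bolt below 0.2 N and x of knob in the frame of side_mat between -0.125 and 0.125 m and y of knob in the frame of side_mat between -0.055 and 0.055 m and height (world z) of each of knob, thumbturn, padlock below 0.012 m and angle between each of knob, thumbturn, padlock's own z axis and vertical below 0.15 rad and contact force between the fingers and knob below 0.2 N and x of thumbturn in the frame of side_mat between -0.125 and 0.125 m and y of thumbturn in the frame of side_mat between -0.055 and 0.055 m and contact force between the fingers and thumbturn below 0.2 N and x of padlock in the frame of side_mat between -0.125 and 0.125 m and y of padlock in the frame of side_mat between -0.055 and 0.055 m and contact force between the fingers and padlock below 0.2 N), for 0.2 s.
At the end, for the whole second after the job is handed in: The deadbolt lies flat in the jig's channel, centred within 15 mm along and 12 mm across, in line within 0.2 rad; knob, thumbturn and padlock stand upright in the tray within 13 mm of the centres of the round, square and oblong pads, the padlock in line within 0.35 rad; all released, at rest (x of bolt in the frame of jig between -0.015 and 0.015 m and y of bolt in the frame of jig between -0.012 and 0.012 m and z of bolt in the frame of jig below 0.016 m and angle between bolt's own z axis and vertical below 0.1 rad and angle between the x axis of bolt and the x axis of jig, either way round below 0.2 rad and linear speed of each of bolt, knob, thumbturn, padlock below 0.03 m/s and contact force between the fingers and bolt below 0.2 N and horizontal distance between knob and pad_round below 0.013 m and height (world z) of each of knob, thumbturn, padlock below 0.012 m and angle between each of knob, thumbturn, padlock's own z axis and vertical below 0.15 rad and contact force between the fingers and knob below 0.2 N and horizontal distance between thumbturn and pad_square below 0.013 m and contact force between the fingers and thumbturn below 0.2 N and horizontal distance between padlock and pad_oblong below 0.013 m and contact force between the fingers and padlock below 0.2 N and angle between the y axis of padlock and the y axis of pad_oblong, either way round below 0.35 rad); the robot touches nothing.
It fails at once if the knob is tipped over (more than 0.7 rad) (angle between knob's own z axis and vertical above 0.7 rad).
It fails at once if the thumbturn is tipped over (more than 0.7 rad) (angle between thumbturn's own z axis and vertical above 0.7 rad).
It fails at once if the padlock is tipped over (more than 0.7 rad) (angle between padlock's own z axis and vertical above 0.7 rad).
It also fails if it takes over 144 s, if anything falls off the work surface, if the arm or the gripper's body presses on something with over 40 N, if the wrist force passes 120 N, or if a joint passes its speed limit or range.

## Working session

There is one attempt and no reset: what is moved stays moved. The work goes in short steps, Python scripts to look and compute and a tool call to move; the robot and the scene stay as the last step left them, time stands still between calls to the robot, and variables do not carry over. Pictures are saved under pics/ and viewed, at most 14 in all, crops included, and the job is handed in when it is done.

Besides the shell and the picture viewer there is one more tool, called by a JSON object that holds its "name" and its "arguments", one argument or row to a line. move_arm: Moves the arm, as the interface text tells. Shifts and turns lie within -1 to 1; 1 stands for 50 cm of shift or 0.5 rad of turn. Its arguments: {"type":"object","properties":{"series":{"type":"string"},"grip_force":{"type":"number"}},"required":["series"]}

```bash
mkdir -p pics; ls; python3 - <<'E'
from cell import env
import cv2
for n in ("top","side"):
    cv2.imwrite(f"pics/{n}0.png",env.get_image(n)[:,:,::-1])
o=env.get_obs();print(o)
for n in ("top","side","wrist"):print(env.camera_info(n))
E
```

```text
pics
{'time_s': 0.1, 'q': array([ 6.54135429e+01,  1.50961664e+01, -2.80104243e+00,  7.21569776e+01,
        2.06990966e-03,  8.11007041e+01]), 'joint_vel': array([-0.00333606,  0.04924939,  0.12491487,  0.02992862, -0.07692175,
        0.00618835]), 'joint_efforts': array([ 4.49951782e-03, -6.38577104e+01,  3.85064113e+01,  9.98192903e-03,
       -2.43919607e-05, -3.26599991e-05]), 'eef_pos': array([141.86372487, 505.23542502, 249.5666427 ]), 'orientation': array([-1.79946786e+02, -1.04275437e-02,  1.64312833e+02]), 'wrist_force': array([ 0.22262992, -0.28808894,  0.63623382]), 'torque': array([-0.00642706,  0.05827216, -0.04113304]), 'gripper_force': 0.0, 'grip_width': 0.9987257919792614}
{'intrinsics': array([[434.04581642,   0.        , 255.4039846 ],
       [  0.        , 434.04581642, 192.4589674 ],
       [  0.        ,   0.        ,   1.        ]]), 'k1': -0.010655594987875756, 'rvec': array([ 2.10816878, -2.15230394,  0.17734275]), 'tvec': array([  1.8543732 , 564.79805492, 870.2410914 ])}
{'intrinsics': array([[481.75585695,   0.        , 252.80629261],
       [  0.        , 481.75585695, 191.12165285],
       [  0.        ,   0.        ,   1.        ]]), 'k1': -0.2030281219606133, 'rvec': array([ 2.04285856, -0.50283682,  0.27273292]), 'tvec': array([-491.62779712,  170.65013367, 1065.71177579])}
{'intrinsics': array([[294.8267653 ,   0.        , 253.32218283],
       [  0.        , 294.8267653 , 194.1383352 ],
       [  0.        ,   0.        ,   1.        ]]), 'k1': -0.005209059271094443, 'mount': array([[ 9.07588005e-04, -9.57827016e-01, -2.87344016e-01,
         7.31983310e+01],
       [ 9.99998865e-01,  5.23754303e-04,  1.41266541e-03,
        -6.22230381e-02],
       [-1.20259143e-03, -2.87344972e-01,  9.57826404e-01,
        -1.24528816e+02],
       [ 0.00000000e+00,  0.00000000e+00,  0.00000000e+00,
         1.00000000e+00]])}
```

View pics/top0.png

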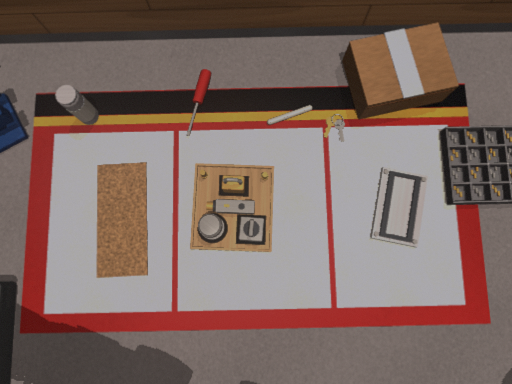

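View pics/side0.png

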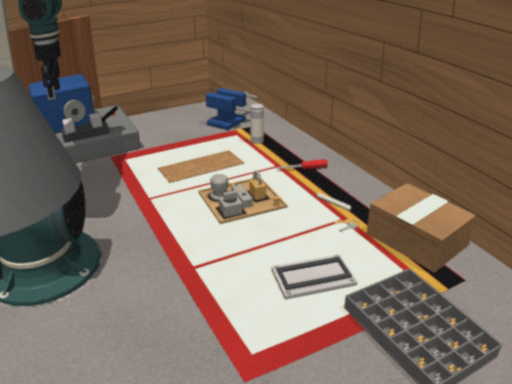

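The top view shows the cork mat at about (122,220), the tray at (233,208) and the jig at (400,206). In the tray are the padlock (234,184), bolt (232,206), knob (211,227) and thumbturn (251,229). The plugs at (204,174) and (265,174) put tray +x up in the image. In the side view the arm is clear of the scene.

```bash
cat > h.py <<'E'
import numpy as np, cv2
from cell import env
from scipy.spatial.transform import Rotation as R
def cam(n,obs=None):
    c=env.camera_info(n)
    if 'rvec' in c:
        Rm=cv2.Rodrigues(c['rvec'])[0]; return c,Rm.T,-Rm.T@c['tvec']
    o=obs or env.get_obs(); T=R.from_euler('xyz',o['orientation'],degrees=True).as_matrix()
    M=c['mount']; return c,T@M[:3,:3],T@M[:3,3]+o['eef_pos']
def cast(n,px,z,obs=None):
    c,Rc,C=cam(n,obs); px=np.array(px,float).reshape(-1,1,2)
    u=cv2.undistortPoints(px,c['intrinsics'],np.array([c['k1'],0,0,0.])).reshape(-1,2)
    d=np.c_[u,np.ones(len(u))]@Rc.T
    return (C+d*((z-C[2])/d[:,2])[:,None])[:,:2]
def proj(n,P,obs=None):
    c,Rc,C=cam(n,obs); Q=(np.array(P,float).reshape(-1,3)-C)@Rc
    return cv2.projectPoints(Q,np.zeros(3),np.zeros(3),c['intrinsics'],np.array([c['k1'],0,0,0.]))[0].reshape(-1,2)
def rect(n,mask,z,obs=None):
    """largest blob -> centre, sizes, long-axis angle on plane z"""
    cs=cv2.findContours(mask.astype(np.uint8),cv2.RETR_EXTERNAL,cv2.CHAIN_APPROX_NONE)[0]
    k=max(cs,key=cv2.contourArea).reshape(-1,2)
    w=cast(n,k,z,obs); c,s,a=cv2.minAreaRect(w.astype(np.float32))
    if s[0]<s[1]: s=s[::-1]; a+=90
    return np.round(c,1),np.round(s,1),round((a+90)%180-90,1)
E
python3 - <<'E'
from h import *
im=cv2.imread('pics/top0.png'); hsv=cv2.cvtColor(im,cv2.COLOR_BGR2HSV)
H,S,V=cv2.split(hsv)
def win(m,x0,x1,y0,y1):
    o=np.zeros_like(m,np.uint8); o[y0:y1,x0:x1]=m[y0:y1,x0:x1]; return cv2.morphologyEx(o,cv2.MORPH_CLOSE,np.ones((5,5)))
notwhite=((V<185)|(S>70))
print('mat',rect('top',win(notwhite,85,160,145,295),4))
print('tray',rect('top',win(notwhite,183,285,155,260),10))
print('jig',rect('top',win((V<195),345,440,160,255),12))
print('jigrails',rect('top',win((V<100),345,440,160,255),18))
print('plugs',cast('top',[[204,174]],24+0),cast('top',[[265,174]],27))
print('knob',cast('top',[[211,226]],54),'pad',cast('top',[[212,229]],4))
print('thumb',cast('top',[[251,229]],42),'padlock',cast('top',[[234,184]],45),'bolt',cast('top',[[232,206]],26))
print('base',cast('top',[[256,192],[300,192],[256,150]],0), cam('top')[2])
cv2.imwrite('pics/crop0.png',cv2.resize(im[150:262,85:435],None,fx=2.28,fy=2.28,interpolation=cv2.INTER_CUBIC))
cv2.imwrite('pics/tray0.png',cv2.resize(im[158:258,183:283],(600,600),interpolation=cv2.INTER_CUBIC))
E
```

```text
mat (array([523.2, 287.9]), array([336.6, 168.5]), 1.0)
tray (array([542.2,  40.2]), array([230.5, 226.3]), -1.3)
jig (array([ 534.2, -309.8]), array([216.5, 207.5]), 88.8)
jigrails (array([ 533.9, -323.3]), array([146.1,  72.8]), -13.0)
plugs [[612.3125489  101.98526756]] [[608.78355733 -31.54458374]]
knob [[495.01888217  83.76298278]] pad [[493.18474021  86.9298469 ]]
thumb [[488.11791434   0.99198081]] padlock [[584.53799838  35.40827183]] bolt [[539.98397013  41.29250409]]
base [[ 574.03500305  -11.06709773]
 [ 571.95121409 -109.08565172]
 [ 670.6604558   -13.04114172]] [408.83862625 -12.262602   953.42563684]
```

View pics/tray0.png

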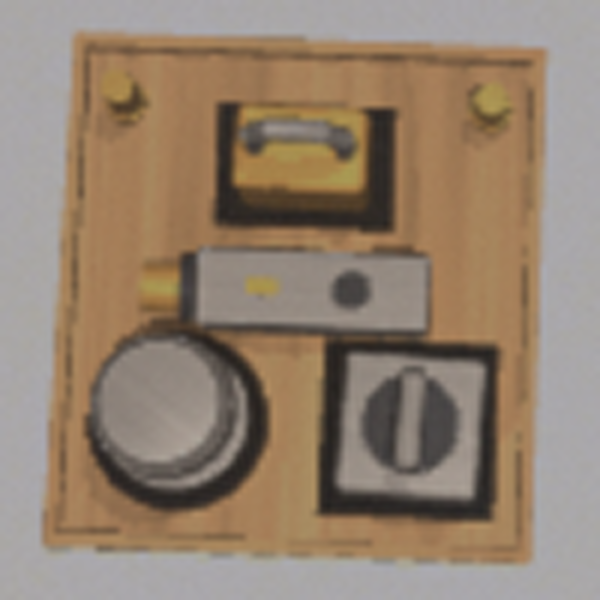

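The enlarged tray view shows the oblong pad on tray (48,0), the round pad on (-48,42) and the square pad on (-48,-42). The bolt points to +y, and the blade and padlock are square with the tray. The tray corners in the crop are (77,33), (546,50), (530,562) and (44,548).

```bash
cat >> h.py <<'E'
def plan(x,y,z,yaw,o=None):
    o=o or env.get_obs(); R0=R.from_euler('xyz',o['orientation'],degrees=True); R1=R.from_euler('xyz',[180,0,yaw],degrees=True)
    print('rot',np.round((R0.inv()*R1).as_rotvec()/.5,3),'shift',np.round(R0.inv().apply(np.array([x,y,z])-o['eef_pos'])/500,4))
E
python3 - <<'E'
from h import *
im=cv2.imread('pics/top0.png'); hsv=cv2.cvtColor(im,cv2.COLOR_BGR2HSV)
H,S,V=cv2.split(hsv)
q=np.array([[77,33],[546,50],[530,562],[44,548]])/6+[182.6,157.6]
w=cast('top',q,10); c=w.mean(0); print('tray corners',w.round(1),c.round(1),[np.linalg.norm(w[i]-w[i-1]).round() for i in range(4)])
ex=(w[0]+w[1]-w[2]-w[3]); print('yaw',np.degrees(np.arctan2(ex[1],ex[0])))
def win(m,x0,x1,y0,y1):
    o=np.zeros_like(m,np.uint8); o[y0:y1,x0:x1]=m[y0:y1,x0:x1]; return cv2.morphologyEx(o,cv2.MORPH_CLOSE,np.ones((5,5)))
print(hsv[155,150],hsv[200,110],hsv[200,440],hsv[178,385])
print('mat',rect('top',win((S>70),85,160,145,295),4))
print('tray',rect('top',win((S>70),183,285,155,260),10))
print('rails',rect('top',win((V<90),345,440,160,255),18))
J=np.array([[381,169],[426,178],[416,245],[372,237]]); print('jigc',cast('top',J,12).round(),cast('top',J,12).mean(0))
a=np.radians(-1)
r=(S>60);print('obs yaw ok')
plan(584,37,200,180)
E
```

```text
tray corners [[640.7 122.9]
 [630.4 -51.5]
 [442.  -40.6]
 [450.5 134.2]] [540.9  41.2] [np.float64(190.0), np.float64(175.0), np.float64(189.0), np.float64(175.0)]
yaw -3.3527055516419297
[170   5 170] [ 13 129 160] [135   3 171] [ 10  18 168]
mat (array([520.9, 285.8]), array([250.6, 109.8]), 2.4)
tray (array([541.5,  41.8]), array([190.5, 175.9]), -3.3)
rails (array([ 534.1, -323.5]), array([145.6,  72.1]), -12.9)
jigc [[ 618. -290.]
 [ 595. -388.]
 [ 449. -353.]
 [ 468. -260.]] [ 532.49115673 -322.56060649]
obs yaw ok
rot [-0.002 -0.001 -0.548] shift [-1.1046 -0.6624  0.0995]
```

Sizes match what is given: mat 250.6x109.8, tray 190.5x175.9 and rails 145.6x72. The jig centre is (534,-323) with yaw -12.9.

```bash
python3 -c "
from h import *
plan(560,42,220,176.7); plan(350,270,230,170)"
```

```text
rot [-0.002 -0.001 -0.432] shift [-1.0556 -0.6658  0.0596]
rot [-0.002 -0.    -0.199] shift [-0.528  -0.3404  0.0394]
```

{"name": "move_arm", "arguments": {
  "series": "0 0 -0.2 -0.26 -0.17 0.02 0.8;0 0 -0.2 -0.53 -0.34 0.04 0.8;0 0 -0.2 -0.53 -0.34 0.04 0.8;0 0 -0.2 -0.53 -0.34 0.04 0.8;0 0 -0.2 -0.53 -0.34 0.04 0.8;0 0 -0.2 -0.53 -0.34 0.04 0.8;0 0 -0.2 -0.53 -0.34 0.04 0.8;0 0 -0.2 -0.53 -0.34 0.04 0.8",
  "grip_force": 40
}}

```text
time_s: 0.77
eef_pos: [352.8, 267.4, 229.6]
orientation: [-180.0, 0.0, 169.9]
wrist_force: [0.1, 0.6, 0.2]
grip_width: 0.801
gripper_force: 0.0
```

```bash
python3 -c "
from h import *
plan(560,42,220,176.7); o=env.get_obs(); print(o['eef_pos'],o['orientation'],o['time_s'])"
```

```text
rot [-0.001  0.    -0.236] shift [-0.4867 -0.3714  0.0196]
[352.80693941 267.36672727 229.64489406] [-1.79966226e+02  6.88446879e-03  1.69940329e+02] 0.7667
```

{"name": "move_arm", "arguments": {
  "series": "0 0 -0.236 -0.487 -0.371 0.02 0.8;0 0 -0.236 -0.487 -0.371 0.02 0.8;0 0 -0.236 -0.487 -0.371 0.02 0.8;0 0 -0.236 -0.487 -0.371 0.02 0.8;0 0 -0.236 -0.487 -0.371 0.02 0.8;0 0 -0.236 -0.487 -0.371 0.02 0.8;0 0 -0.236 -0.487 -0.371 0.02 0.8;0 0 -0.236 -0.487 -0.371 0.02 0.8"
}}

```text
time_s: 1.43
eef_pos: [561.3, 41.8, 219.1]
orientation: [-180.0, -0.0, 176.7]
wrist_force: [-0.8, 0.5, 0.3]
grip_width: 0.797
gripper_force: 0.0
```

{"name": "move_arm", "arguments": {
  "series": "0 0 0 0 0 0 0.8;0 0 0 0 0 0 0.8;0 0 0 0 0 0 0.8;0 0 0 0 0 0 0.8"
}}

```text
time_s: 1.77
eef_pos: [558.2, 46.1, 220.1]
orientation: [180.0, -0.0, 176.9]
wrist_force: [0.1, 0.5, 0.4]
grip_width: 0.801
gripper_force: 0.0
```

```bash
python3 -c "
from h import *
import json
o=env.get_obs(); im=env.get_image('wrist')[:,:,::-1]; cv2.imwrite('pics/w1.png',im)
json.dump({k:np.array(o[k]).tolist() for k in('eef_pos','orientation')},open('w1.json','w'))
print(o['eef_pos'],o['orientation'],o['time_s'])"
```

```text
[558.2042951   46.1444131  220.11474662] [ 1.79992768e+02 -9.98453444e-03  1.76860616e+02] 1.7667
```

View pics/w1.png

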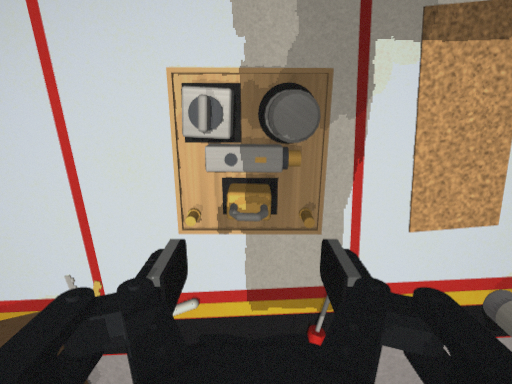

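The wrist view shows the tray with corners near (167,68), (333,68), (322,234) and (180,234). The thumbturn is at (208,112), the knob at (292,114), the bolt at (250,158) and the padlock body at (249,195). I enlarge it for edges and check the pads' scale.

```bash
python3 -c "
from h import *
import json
o=json.load(open('w1.json')); o={k:np.array(v) for k,v in o.items()}
im=cv2.imread('pics/w1.png'); cv2.imwrite('pics/w1c.png',cv2.resize(im[60:240,160:340],(720,600) if 0 else (600,600),interpolation=cv2.INTER_CUBIC))
w=cast('wrist',[[167,68],[333,68],[322,234],[180,234]],10,o);print(w.round(1),w.mean(0))
c=np.array([541.3,41.5]);a=np.radians(-3.3);M=np.array([[np.cos(a),-np.sin(a)],[np.sin(a),np.cos(a)]])
for n,p,z in(('knob',(48*-1,42),54),('thumb',(-48,-42),38),('padlock',(48,0),46),('bolt',(0,0),30)):
    q=c+M@np.array(p); print(n,q.round(1),'expected px',((proj('wrist',[*q,z],o)[0]-[160,60])*600/180).round(),'top crop',((proj('top',[*q,z])[0]-[182.6,157.6])*6).round())
"
```

```text
[[442.3 -38.1]
 [451.6 136.2]
 [641.4 127.1]
 [631.9 -48.1]] [541.78841915  44.28430216]
knob [495.8  86.2] expected px [438. 184.] top crop [163. 408.]
thumb [491.    2.3] expected px [153. 181.] top crop [407. 421.]
padlock [589.2  38.7] expected px [292. 492.] top crop [299. 145.]
bolt [541.3  41.5] expected px [293. 335.] top crop [295. 285.]
```

View pics/w1c.png

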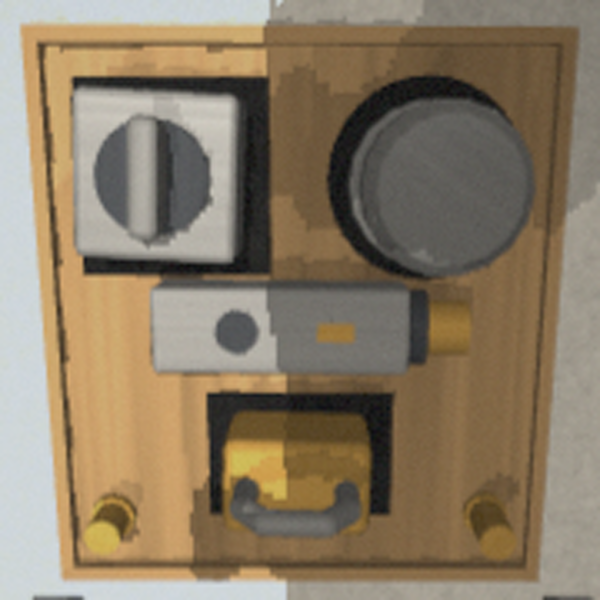

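Everything stands on its pad centre within about 2 mm. The wrist and top views differ by 2.7 mm in y, which is within calibration. I start with the padlock.

{"name": "move_arm", "arguments": {
  "series": "0 0 0.005 -0.032 -0.005 0.06 0.8;0 0 0.005 -0.063 -0.0094 0.12 0.8;0 0 0.005 -0.063 -0.0094 0.2 0.8;0 0 0.005 -0.063 -0.0094 0.2 0.8;0 0 0.005 -0.063 -0.0094 0.2 0.8;0 0 0.005 -0.063 -0.0094 0.2 0.8;0 0 0.005 -0.063 -0.0094 0.2 0.8"
}}

```text
time_s: 2.4
eef_pos: [590.9, 39.1, 122.6]
orientation: [-180.0, 0.2, 176.7]
wrist_force: [0.0, 0.2, 0.3]
grip_width: 0.798
gripper_force: 0.0
```

```bash
python3 -c "
from h import *
plan(589.4,39.7,37,176.7);cv2.imwrite('pics/w2.png',env.get_image('wrist')[:,:,::-1])"
```

```text
rot [-0.     0.007 -0.   ] shift [0.0037 0.001  0.1712]
```

View pics/w2.png

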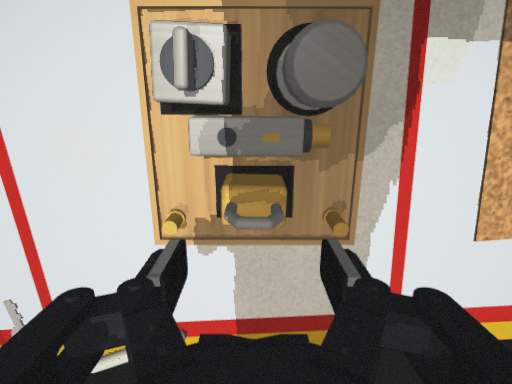

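The padlock at (254,195) sits centred between the fingers (centre about 253). I go down and grip it.

{"name": "move_arm", "arguments": {
  "series": "0 0 0 0.003 0.001 0.06 0.8;0 0 0 0.003 0.001 0.11 0.8;0 0 0 0.003 0.001 0.15 0.8;0 0 0 0.003 0.001 0.17 0.8;0 0 0 0.003 0.001 0.17 0.8;0 0 0 0.003 0.001 0.17 0.8;0 0 0 0.003 0.001 0.17 0;0 0 0 0.003 0.001 0.17 0"
}}

```text
time_s: 3.12
eef_pos: [589.6, 39.3, 36.7]
orientation: [-180.0, 0.2, 176.7]
wrist_force: [-5.9, 0.1, 17.9]
grip_width: 0.558
gripper_force: 38.4
```

{"name": "move_arm", "arguments": {
  "series": "0 0 0 0 0 0 0;0 0 0 0 0 0 0;0 0 0 0 0 0 0;0 0 0 0 0 0 0;0 0 0 0 0 0 0;0 0 0 0 0 0 0"
}}

```text
time_s: 3.62
eef_pos: [589.5, 39.3, 36.7]
orientation: [-180.0, 0.2, 176.7]
wrist_force: [-1.1, -1.2, 8.7]
grip_width: 0.558
gripper_force: 40.5
```

{"name": "move_arm", "arguments": {
  "series": "0 0 0 0 0 -0.04 0;0 0 0 0 0 -0.1 0;0 0 0 0 0 -0.16 0;0 0 0 0.001 0.06 -0.18 0;0 0 0 0.002 0.13 -0.18 0;0 0 0 0.003 0.2 -0.18 0;0 0 0 0.004 0.27 -0.18 0;0 0 0 0.005 0.34 -0.18 0"
}}

```text
time_s: 4.28
eef_pos: [595.9, 210.9, 126.0]
orientation: [180.0, 0.1, 176.6]
wrist_force: [0.8, 0.6, -3.4]
grip_width: 0.557
gripper_force: 43.8
```

{"name": "move_arm", "arguments": {
  "series": "0 0 0 0 0.06 0 0;0 0 0 0.001 0.11 0 0;0 0 0 0.001 0.14 0 0;0 0 0 0.001 0.16 0 0;0 0 0 0.001 0.16 0.05 0;0 0 0 0.001 0.16 0.1 0;0 0 0 0.001 0.16 0.13 0;0 0 0 0.001 0.16 0.13 0"
}}

```text
time_s: 4.95
eef_pos: [598.7, 287.9, 57.1]
orientation: [-179.9, -0.3, 176.6]
wrist_force: [-0.5, -0.3, -3.8]
grip_width: 0.55
gripper_force: 43.6
```

```bash
python3 -c "
from h import *
plan(601,289.5,37.5,176.7);o=env.get_obs();print(o['eef_pos'],o['grip_width'])"
```

```text
rot [-0.004 -0.009 -0.003] shift [-0.0046  0.0036  0.0391]
[598.66943949 287.85522557  57.08628585] 0.5497590723599212
```

{"name": "move_arm", "arguments": {
  "series": "0 0 0 -0.004 0.003 0.01 0;0 0 0 -0.004 0.003 0.02 0;0 0 0 -0.004 0.003 0.03 0;0 0 0 -0.004 0.003 0.03 0;0 0 0 -0.004 0.003 0.03 0;0 0 0 -0.004 0.003 0.03 0"
}}

```text
time_s: 5.45
eef_pos: [602.5, 290.6, 45.5]
orientation: [180.0, 0.0, 176.7]
wrist_force: [-0.5, 0.9, -3.3]
grip_width: 0.555
gripper_force: 43.7
```

{"name": "move_arm", "arguments": {
  "series": "0 0 0 0 0 0.007 0;0 0 0 0 0 0.014 0;0 0 0 0 0 0.017 0;0 0 0 0 0 0.017 0;0 0 0 0 0 0.017 0;0 0 0 0 0 0.017 0.8;0 0 0 0 0 0.017 0.8;0 0 0 0 0 0.017 0.8"
}}

```text
time_s: 6.12
eef_pos: [602.4, 290.6, 36.5]
orientation: [180.0, 0.0, 176.7]
wrist_force: [-0.4, 0.6, -0.1]
grip_width: 0.801
gripper_force: 0.0
```

{"name": "move_arm", "arguments": {
  "series": "0 0 0 0 0 0 0.8;0 0 0 0 0 -0.03 0.8;0 0 0 0 0 -0.08 0.8;0 0 0 0 0 -0.16 0.8;0 0 0 0 0 -0.24 0.8;0 0 0 0 0 -0.26 0.8;0 0 0 0 0 -0.26 0.8;0 0 0 0 0 -0.26 0.8"
}}

```text
time_s: 6.78
eef_pos: [602.5, 290.7, 166.7]
orientation: [180.0, 0.1, 176.7]
wrist_force: [-0.3, -0.7, -1.3]
grip_width: 0.797
gripper_force: 0.0
```

```bash
python3 -c "
from h import *
plan(496,87.2,170,176.7);o=env.get_obs();print(o['eef_pos'])
cv2.imwrite('pics/w3.png',env.get_image('wrist')[:,:,::-1])"
```

```text
rot [ 0.001  0.002 -0.001] shift [ 0.189  -0.4187 -0.0069]
[602.54301666 290.66373285 166.72217869]
```

View pics/w3.png

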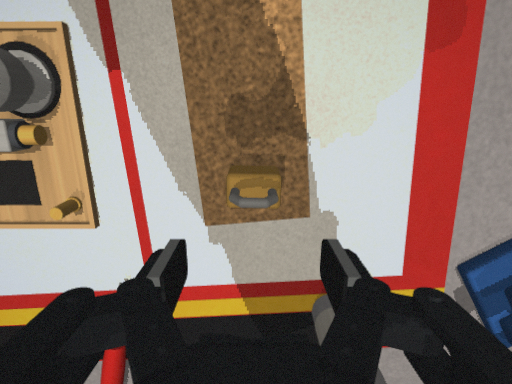

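The padlock stands upright on the mat at (254,188), inside the cork edges. Next is the knob.

{"name": "move_arm", "arguments": {
  "series": "0 0 0 0.035 -0.075 0 0.75;0 0 0 0.07 -0.15 0 0.75;0 0 0 0.105 -0.225 0 0.75;0 0 0 0.14 -0.3 0 0.75;0 0 0 0.17 -0.37 0 0.75;0 0 0 0.189 -0.418 0 0.75;0 0 0 0.189 -0.418 0 0.75;0 0 0 0.189 -0.418 0 0.75"
}}

```text
time_s: 7.5
eef_pos: [494.8, 86.5, 165.6]
orientation: [-180.0, -0.1, 176.5]
wrist_force: [-0.4, 1.3, 0.4]
grip_width: 0.747
gripper_force: 0.0
```

{"name": "move_arm", "arguments": {
  "series": "0 0 0 0 0 0.03 0.75;0 0 0 0 0 0.08 0.75;0 0 0 0 0 0.1 0.75;0 0 0 0 0 0.1 0.75;0 0 0 0 0 0.1 0.75;0 0 0 0 0 0.1 0.75"
}}

```text
time_s: 8.0
eef_pos: [496.2, 88.0, 116.8]
orientation: [180.0, 0.0, 176.7]
wrist_force: [-0.6, 0.1, -0.6]
grip_width: 0.749
gripper_force: 0.0
```

```bash
python3 -c "
from h import *
plan(496,87.5,43,176.7);o=env.get_obs();print(o['eef_pos'])
cv2.imwrite('pics/w4.png',env.get_image('wrist')[:,:,::-1])"
```

```text
rot [0. 0. 0.] shift [ 0.0004 -0.001   0.1476]
[496.19597126  87.97121432 116.80600093]
```

View pics/w4.png

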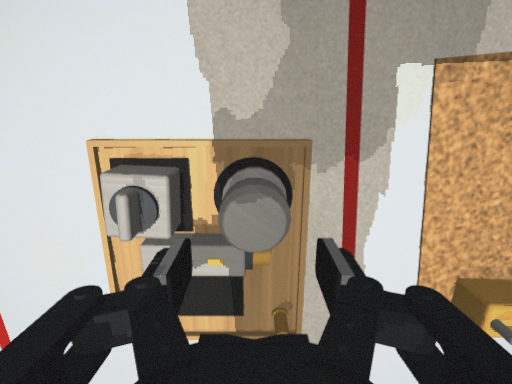

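The drum centre at (254,220) is in line with the finger centre (253), so I go down and grip.

{"name": "move_arm", "arguments": {
  "series": "0 0 0 0 0 0.05 0.75;0 0 0 0 0 0.1 0.75;0 0 0 0 0 0.13 0.75;0 0 0 0 0 0.147 0.75;0 0 0 0 0 0.147 0.75;0 0 0 0 0 0.147 0.75;0 0 0 0 0 0.147 0;0 0 0 0 0 0.147 0"
}}

```text
time_s: 8.72
eef_pos: [496.6, 87.5, 44.5]
orientation: [180.0, 0.1, 176.7]
wrist_force: [-1.5, 0.6, 7.1]
grip_width: 0.566
gripper_force: 39.9
```

{"name": "move_arm", "arguments": {
  "series": "0 0 0 0 0 0 0;0 0 0 0 0 0 0;0 0 0 0 0 0 0;0 0 0 0 0 0 0;0 0 0 0 0 0 0"
}}

```text
time_s: 9.13
eef_pos: [496.5, 87.5, 44.4]
orientation: [180.0, 0.1, 176.7]
wrist_force: [-1.7, 1.1, 8.5]
grip_width: 0.568
gripper_force: 40.1
```

{"name": "move_arm", "arguments": {
  "series": "0 0 0 0 0 -0.04 0;0 0 0 0 0 -0.1 0;0 0 0 0 0 -0.15 0;0 0 0 -0.003 0.05 -0.16 0;0 0 0 -0.007 0.11 -0.16 0;0 0 0 -0.012 0.18 -0.16 0;0 0 0 -0.016 0.25 -0.16 0;0 0 0 -0.02 0.32 -0.16 0"
}}

```text
time_s: 9.8
eef_pos: [515.2, 248.3, 124.1]
orientation: [180.0, 0.1, 176.6]
wrist_force: [0.7, 0.2, -2.7]
grip_width: 0.567
gripper_force: 42.7
```

{"name": "move_arm", "arguments": {
  "series": "0 0 0 -0.004 0.05 0 0;0 0 0 -0.006 0.08 0 0;0 0 0 -0.006 0.08 0.04 0;0 0 0 -0.006 0.08 0.09 0;0 0 0 -0.006 0.08 0.13 0;0 0 0 -0.006 0.08 0.13 0;0 0 0 -0.006 0.08 0.13 0;0 0 0 -0.006 0.08 0.13 0"
}}

```text
time_s: 10.47
eef_pos: [521.1, 286.3, 59.5]
orientation: [180.0, 0.1, 176.6]
wrist_force: [-0.8, 0.7, -2.2]
grip_width: 0.567
gripper_force: 42.7
```

{"name": "move_arm", "arguments": {
  "series": "0 0 0 0 0 0.012 0;0 0 0 0 0 0.022 0;0 0 0 0 0 0.029 0;0 0 0 0 0 0.029 0;0 0 0 0 0 0.029 0;0 0 0 0 0 0.029 0.75;0 0 0 0 0 0.029 0.75;0 0 0 0 0 0.029 0.75"
}}

```text
time_s: 11.13
eef_pos: [520.4, 286.3, 43.5]
orientation: [180.0, 0.0, 176.7]
wrist_force: [-0.4, -0.5, 0.4]
grip_width: 0.747
gripper_force: 0.0
```

{"name": "move_arm", "arguments": {
  "series": "0 0 0 0 0 0 0.75;0 0 0 0 0 -0.03 0.75;0 0 0 0 0 -0.08 0.75;0 0 0 0 0 -0.16 0.75;0 0 0 0 0 -0.22 0.75;0 0 0 0 0 -0.22 0.75;0 0 0 0 0 -0.22 0.75;0 0 0 0 0 -0.22 0.75"
}}

```text
time_s: 11.8
eef_pos: [520.1, 286.2, 153.0]
orientation: [-180.0, -0.0, 176.7]
wrist_force: [1.0, 0.4, -0.2]
grip_width: 0.749
gripper_force: 0.0
```

```bash
python3 -c "
from h import *
plan(491.2,3.6,120,176.7);o=env.get_obs();print(o['eef_pos'])"
```

```text
rot [-0.    -0.001 -0.001] shift [ 0.0248 -0.5677  0.0661]
[520.13816336 286.24262148 152.97778082]
```

{"name": "move_arm", "arguments": {
  "series": "0 0 0 0.003 -0.08 0 0.75;0 0 0 0.007 -0.16 0 0.75;0 0 0 0.01 -0.24 0 0.75;0 0 0 0.014 -0.32 0 0.75;0 0 0 0.018 -0.4 0 0.75;0 0 0 0.021 -0.48 0 0.75;0 0 0 0.025 -0.55 0 0.75;0 0 0 0.025 -0.568 0 0.75"
}}

```text
time_s: 12.47
eef_pos: [490.0, -0.1, 152.3]
orientation: [-180.0, -0.1, 176.5]
wrist_force: [-0.2, 0.8, -0.6]
grip_width: 0.749
gripper_force: 0.0
```

{"name": "move_arm", "arguments": {
  "series": "0 0 0 0 0 0.03 0.75;0 0 0 0 0 0.066 0.75;0 0 0 0 0 0.066 0.75;0 0 0 0 0 0.066 0.75;0 0 0 0 0 0.066 0.75;0 0 0 0 0 0.066 0.75"
}}

```text
time_s: 12.97
eef_pos: [491.6, 3.8, 121.0]
orientation: [-180.0, 0.0, 176.7]
wrist_force: [-0.5, -1.0, 0.6]
grip_width: 0.749
gripper_force: 0.0
```

```bash
python3 -c "
from h import *
plan(491.2,3.6,33,176.7);o=env.get_obs();print(o['eef_pos'])
cv2.imwrite('pics/w5.png',env.get_image('wrist')[:,:,::-1])"
```

```text
rot [-0.     0.001 -0.   ] shift [ 0.001  -0.0005  0.1761]
[491.64537244   3.823093   121.04973915]
```

View pics/w5.png

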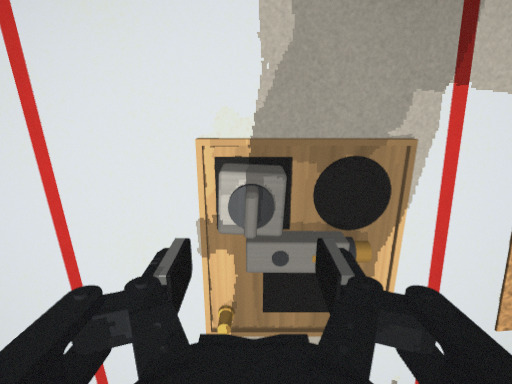

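The thumbturn centre at (252,203) is in line with the finger centre (253), and both vacated pads are clear. I go down and grip.

{"name": "move_arm", "arguments": {
  "series": "0 0 0 0 0 0.06 0.75;0 0 0 0 0 0.12 0.75;0 0 0 0 0 0.16 0.75;0 0 0 0 0 0.176 0.75;0 0 0 0 0 0.176 0.75;0 0 0 0 0 0.176 0.75;0 0 0 0 0 0.176 0;0 0 0 0 0 0.176 0"
}}

```text
time_s: 13.68
eef_pos: [492.4, 3.3, 34.1]
orientation: [-180.0, 0.1, 176.7]
wrist_force: [-0.3, -0.0, 5.2]
grip_width: 0.577
gripper_force: 40.4
```

{"name": "move_arm", "arguments": {
  "series": "0 0 0 0 0 0 0;0 0 0 0 0 0 0;0 0 0 0 0 0 0;0 0 0 0 0 0 0;0 0 0 0 0 0 0"
}}

```text
time_s: 14.1
eef_pos: [492.3, 3.3, 34.1]
orientation: [-180.0, 0.2, 176.7]
wrist_force: [-1.0, 0.1, 6.1]
grip_width: 0.579
gripper_force: 40.7
```

{"name": "move_arm", "arguments": {
  "series": "0 0 0 0 0 -0.04 0;0 0 0 0 0 -0.1 0;0 0 0 0 0 -0.15 0;0 0 0 0.01 0.05 -0.16 0;0 0 0 0.03 0.12 -0.16 0;0 0 0 0.05 0.19 -0.16 0;0 0 0 0.07 0.26 -0.16 0;0 0 0 0.09 0.33 -0.16 0"
}}

```text
time_s: 14.77
eef_pos: [455.7, 172.4, 113.8]
orientation: [180.0, 0.1, 176.6]
wrist_force: [0.5, -0.1, -3.1]
grip_width: 0.578
gripper_force: 43.7
```

{"name": "move_arm", "arguments": {
  "series": "0 0 0 0.017 0.07 0 0;0 0 0 0.03 0.13 0 0;0 0 0 0.04 0.18 0 0;0 0 0 0.045 0.21 0 0;0 0 0 0.045 0.221 0.03 0;0 0 0 0.045 0.221 0.08 0;0 0 0 0.045 0.221 0.12 0;0 0 0 0.045 0.221 0.12 0"
}}

```text
time_s: 15.43
eef_pos: [438.5, 282.1, 50.5]
orientation: [-179.9, -0.2, 176.7]
wrist_force: [-0.7, -0.8, -3.5]
grip_width: 0.58
gripper_force: 43.6
```

{"name": "move_arm", "arguments": {
  "series": "0 0 0 0 0 0 0;0 0 0 0 0 0 0;0 0 0 0 0 0 0"
}}

```text
time_s: 15.68
eef_pos: [440.9, 282.8, 54.1]
orientation: [179.9, 0.1, 176.6]
wrist_force: [-0.3, 0.3, -2.0]
grip_width: 0.578
gripper_force: 43.6
```

{"name": "move_arm", "arguments": {
  "series": "0 0 0 0 0 0.016 0;0 0 0 0 0 0.03 0;0 0 0 0 0 0.04 0;0 0 0 0 0 0.04 0;0 0 0 0 0 0.04 0;0 0 0 0 0 0.04 0.75;0 0 0 0 0 0.04 0.75;0 0 0 0 0 0.04 0.75"
}}

```text
time_s: 16.35
eef_pos: [439.9, 282.5, 32.3]
orientation: [-180.0, -0.0, 176.7]
wrist_force: [-0.0, -0.4, -0.7]
grip_width: 0.752
gripper_force: 0.0
```

{"name": "move_arm", "arguments": {
  "series": "0 0 0 0 0 0 0.75;0 0 0 0 0 -0.03 0.75;0 0 0 0 0 -0.08 0.75;0 0 0 0 0 -0.16 0.75;0 0 0 0 0 -0.23 0.75;0 0 0 0 0 -0.23 0.75;0 0 0 0 0 -0.23 0.75;0 0 0 0 0 -0.23 0.75"
}}

```text
time_s: 17.02
eef_pos: [439.7, 282.4, 147.0]
orientation: [-180.0, -0.0, 176.7]
wrist_force: [-0.8, 0.0, -0.7]
grip_width: 0.752
gripper_force: 0.0
```

```bash
python3 -c "
from h import *
plan(541.4,42.5,150,86.7);o=env.get_obs();print(o['eef_pos'])"
```

```text
rot [-1.00e-03 -0.00e+00  3.14e+00] shift [-0.2309 -0.4671 -0.006 ]
[439.74528036 282.40195417 147.0243009 ]
```

{"name": "move_arm", "arguments": {
  "series": "0 0 0.15 -0.034 -0.07 0 0.75;0 0 0.3 -0.07 -0.14 0 0.75;0 0 0.45 -0.1 -0.21 0 0.75;0 0 0.6 -0.14 -0.28 0 0.75;0 0 0.8 -0.17 -0.35 0 0.75;0 0 1 -0.2 -0.42 0 0.75;0 0 1 -0.231 -0.467 0 0.75;0 0 1 -0.231 -0.467 0 0.75"
}}

```text
time_s: 17.68
eef_pos: [543.2, 38.6, 145.8]
orientation: [-179.9, -0.0, 147.7]
wrist_force: [-0.5, -0.2, -0.3]
grip_width: 0.75
gripper_force: 0.0
```

{"name": "move_arm", "arguments": {
  "series": "0 0 0.25 0 0 0 0.75;0 0 0.5 0 0 0 0.75;0 0 0.75 0 0 0 0.75;0 0 1 0 0 0 0.75;0 0 1 0 0 0 0.75"
}}

```text
time_s: 18.1
eef_pos: [540.8, 43.1, 146.1]
orientation: [-179.9, -0.1, 119.0]
wrist_force: [0.8, -0.5, 0.3]
grip_width: 0.749
gripper_force: 0.0
```

{"name": "move_arm", "arguments": {
  "series": "0 0 0.25 0 0 0 0.75;0 0 0.5 0 0 0 0.75;0 0 0.75 0 0 0 0.75;0 0 1 0 0 0 0.75;0 0 1.0 0 0 0 0.75;0 0 1.0 0 0 0 0.75"
}}

```text
time_s: 18.6
eef_pos: [541.3, 42.9, 146.8]
orientation: [-179.9, -0.0, 91.1]
wrist_force: [-0.2, -0.5, 0.3]
grip_width: 0.751
gripper_force: 0.0
```

{"name": "move_arm", "arguments": {
  "series": "0 0 0.14 0 0 0 0.75;0 0 0.14 0 0 0 0.75;0 0 0.14 0 0 0 0.75;0 0 0.14 0 0 0 0.75;0 0 0.14 0 0 0 0.75"
}}

```text
time_s: 19.02
eef_pos: [541.6, 42.7, 147.4]
orientation: [-180.0, 0.0, 86.9]
wrist_force: [-0.6, -0.5, -0.1]
grip_width: 0.748
gripper_force: 0.0
```

```bash
python3 - <<'E'
from h import *
o=env.get_obs();print(o['eef_pos'],o['orientation'],o['time_s'])
cv2.imwrite('pics/w6.png',env.get_image('wrist')[:,:,::-1])
plan(541.4,42.5,29.5,86.7)
t=env.get_image('top')[:,:,::-1]; cv2.imwrite('pics/t6.png',t)
E
```

```text
[541.64737842  42.69539519 147.42205817] [-1.79992504e+02  6.54011071e-04  8.68801236e+01] 19.0167
rot [-0.    -0.     0.005] shift [-0.0004 -0.0005  0.2359]
```

View pics/w6.png

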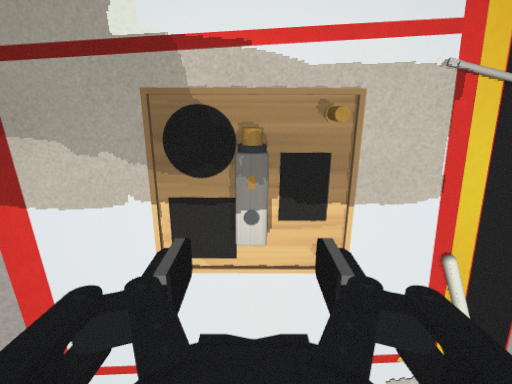

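The bolt's axis is at column 252, in line with the fingers. Its back edge is at row 245 and its tip at row 128. The pads are empty. I compute the origin along y.

```bash
python3 - <<'E'
from h import *
o=env.get_obs()
p=cast('wrist',[[252,245]],30,o)[0]; t=cast('wrist',[[252,128]],17+4,o)[0]; f=cast('wrist',[[252,152]],30,o)[0]
print('back',p,'tip',t,'blockfront?',f,'origin y from back',p[1]+46,'from tip',t[1]-58, 'len',t[1]-p[1])
E
```

```text
back [537.96107521  -4.23294762] tip [543.69136728  98.30754083] blockfront? [542.67296076  79.66571833] origin y from back 41.767052383167226 from tip 40.30754082629409 len 102.54048844312686
```

{"name": "move_arm", "arguments": {
  "series": "0 0 0 -0.002 -0.001 0.06 0.75;0 0 0 -0.002 -0.001 0.13 0.75;0 0 0 -0.002 -0.001 0.19 0.7;0 0 0 -0.002 -0.001 0.22 0.7;0 0 0 -0.002 -0.001 0.232 0.7;0 0 0 -0.002 -0.001 0.232 0.7;0 0 0 -0.002 -0.001 0.232 0.7;0 0 0 -0.002 -0.001 0.232 0.7"
}}

```text
time_s: 19.78
eef_pos: [542.0, 41.7, 32.7]
orientation: [179.9, 0.0, 86.7]
wrist_force: [-1.1, 0.5, -0.3]
grip_width: 0.7
gripper_force: 0.0
```

{"name": "move_arm", "arguments": {
  "series": "0 0 0 0 0 0 0;0 0 0 0 0 0 0;0 0 0 0 0 0 0;0 0 0 0 0 0 0;0 0 0 0 0 0 0;0 0 0 0 0 0 0;0 0 0 0 0 0 0"
}}

```text
time_s: 20.37
eef_pos: [541.4, 41.7, 32.3]
orientation: [179.9, 0.0, 86.7]
wrist_force: [-1.9, -0.1, 8.6]
grip_width: 0.317
gripper_force: 39.8
```

{"name": "move_arm", "arguments": {
  "series": "0 0 0 0 0 -0.05 0;0 0 0 0 0 -0.1 0;0 0 0 -0.03 0.001 -0.14 0;0 0 -0.1 -0.1 0.004 -0.16 0;0 0 -0.3 -0.18 0.007 -0.16 0;0 0 -0.5 -0.25 0.01 -0.16 0;0 0 -0.7 -0.33 0.013 -0.16 0;0 0 -0.9 -0.4 0.015 -0.16 0"
}}

```text
time_s: 21.03
eef_pos: [536.8, -160.5, 111.8]
orientation: [180.0, 0.0, 112.8]
wrist_force: [1.3, -0.0, -2.5]
grip_width: 0.32
gripper_force: 41.4
```

```bash
python3 -c "
from h import *
plan(533.9,-323.4,110,167.1);o=env.get_obs();print(o['eef_pos'],o['orientation'],o['grip_width'])"
```

```text
rot [-0.000e+00  1.000e-03 -1.896e+00] shift [-0.2982 -0.1314  0.0037]
[ 536.77993691 -160.50592263  111.7861475 ] [1.79988490e+02 2.52376632e-02 1.12770476e+02] 0.3202155673724928
```

{"name": "move_arm", "arguments": {
  "series": "0 0 -0.2 -0.06 -0.03 0 0;0 0 -0.4 -0.12 -0.06 0 0;0 0 -0.6 -0.18 -0.08 0 0;0 0 -0.8 -0.24 -0.11 0 0;0 0 -0.95 -0.28 -0.125 0 0;0 0 -0.95 -0.28 -0.125 0 0;0 0 -0.95 -0.28 -0.125 0 0;0 0 -0.95 -0.28 -0.125 0 0"
}}

```text
time_s: 21.7
eef_pos: [532.7, -311.1, 111.4]
orientation: [180.0, -0.0, 139.6]
wrist_force: [-0.1, 1.0, -2.7]
grip_width: 0.317
gripper_force: 41.4
```

{"name": "move_arm", "arguments": {
  "series": "0 0 -0.25 0 0 0 0;0 0 -0.5 0 0 0 0;0 0 -0.75 0 0 0 0;0 0 -0.92 0 0 0 0;0 0 -0.92 0 0 0 0;0 0 -0.92 0 0 0 0;0 0 -0.92 0 0 0 0"
}}

```text
time_s: 22.28
eef_pos: [533.0, -311.0, 111.6]
orientation: [180.0, -0.0, 165.9]
wrist_force: [0.2, -0.5, -3.1]
grip_width: 0.318
gripper_force: 41.4
```

```bash
python3 -c "
from h import *
plan(533.9,-323.4,60,167.1);o=env.get_obs();print(o['eef_pos'],o['orientation'],o['grip_width'])
cv2.imwrite('pics/w7.png',env.get_image('wrist')[:,:,::-1])"
```

```text
rot [ 0.    -0.    -0.042] shift [-0.0078 -0.0236  0.1032]
[ 532.99533345 -310.98830336  111.58166173] [ 1.79996139e+02 -4.88021631e-03  1.65905079e+02] 0.31767076744742995
```

View pics/w7.png

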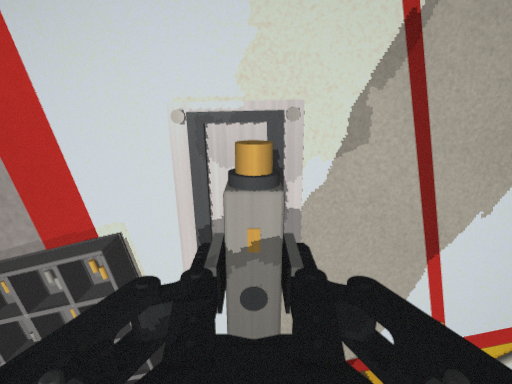

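The bolt is held straight in the fingers. The near rail end spans columns 188 to 284 at row 112. I check this against the jig pose.

```bash
python3 -c "
from h import *
w=cast('wrist',[[188,113],[284,111]],18);print(w.round(1),w.mean(0),'expect',533.9-73*np.cos(np.radians(12.9)),-323.4+73*np.sin(np.radians(12.9)),'width',np.linalg.norm(w[0]-w[1]))
"
```

```text
[[ 455.6 -339.6]
 [ 470.8 -272.8]] [ 463.21001802 -306.21256493] expect 462.7424328240408 -307.10274153120054 width 68.48884909402727
```

{"name": "move_arm", "arguments": {
  "series": "0 0 -0.042 -0.004 -0.012 0.02 0;0 0 -0.042 -0.0078 -0.0236 0.05 0;0 0 -0.042 -0.0078 -0.0236 0.08 0;0 0 -0.042 -0.0078 -0.0236 0.1 0;0 0 -0.042 -0.0078 -0.0236 0.1 0;0 0 -0.042 -0.0078 -0.0236 0.1 0;0 0 -0.042 -0.0078 -0.0236 0.1 0"
}}

```text
time_s: 22.92
eef_pos: [534.2, -324.1, 62.2]
orientation: [-180.0, 0.0, 167.2]
wrist_force: [-0.4, 0.5, -2.3]
grip_width: 0.316
gripper_force: 41.3
```

{"name": "move_arm", "arguments": {
  "series": "0 0 0 0 0 0.015 0;0 0 0 0 0 0.03 0;0 0 0 0 0 0.037 0;0 0 0 0 0 0.04 0;0 0 0 0 0 0.042 0;0 0 0 0 0 0.042 0;0 0 0 0 0 0.042 0;0 0 0 0 0 0.042 0"
}}

```text
time_s: 23.58
eef_pos: [534.0, -324.1, 40.6]
orientation: [-180.0, 0.0, 167.3]
wrist_force: [-0.0, 0.5, -3.6]
grip_width: 0.318
gripper_force: 41.4
```

{"name": "move_arm", "arguments": {
  "series": "0 0 0 0 0 0 0.6;0 0 0 0 0 0 0.6;0 0 0 0 0 0 0.6;0 0 0 0 0 0 0.6;0 0 0 0 0 -0.03 0.6;0 0 0 0 0 -0.08 0.6;0 0 0 0 0 -0.16 0.6;0 0 0 0 0 -0.2 0.6"
}}

```text
time_s: 24.25
eef_pos: [534.5, -324.5, 144.2]
orientation: [-179.9, 0.2, 167.3]
wrist_force: [0.6, 0.5, 0.9]
grip_width: 0.6
gripper_force: 0.0
```

{"name": "move_arm", "arguments": {
  "series": "0 0 0 0.03 0.08 0 0.75;0 0 0 0.06 0.16 0 0.75;0 0 0 0.09 0.24 0 0.75;0 0 0 0.09 0.32 0 0.75;0 0 0 0.09 0.4 0 0.75;0 0 0 0.09 0.45 0 0.75;0 0 0 0.09 0.45 0 0.75;0 0 0 0.09 0.45 0 0.75"
}}

```text
time_s: 24.92
eef_pos: [539.8, -93.5, 140.7]
orientation: [-180.0, 0.0, 167.4]
wrist_force: [0.6, -0.6, -1.0]
grip_width: 0.748
gripper_force: 0.0
```

```bash
python3 - <<'E'
from h import *
o=env.get_obs();print(o['eef_pos'],o['orientation'],o['time_s'])
t=env.get_image('top')[:,:,::-1]
a=cv2.resize(t[140:280,85:165],None,fx=4,fy=4,interpolation=cv2.INTER_CUBIC);b=cv2.resize(t[140:280,350:450],None,fx=4,fy=4,interpolation=cv2.INTER_CUBIC)
cv2.imwrite('pics/t8.png',np.hstack([a,b]))
E
```

```text
[539.83735534 -93.48001868 140.69735192] [-1.79990890e+02  2.41219528e-02  1.67408151e+02] 24.9167
```

View pics/t8.png

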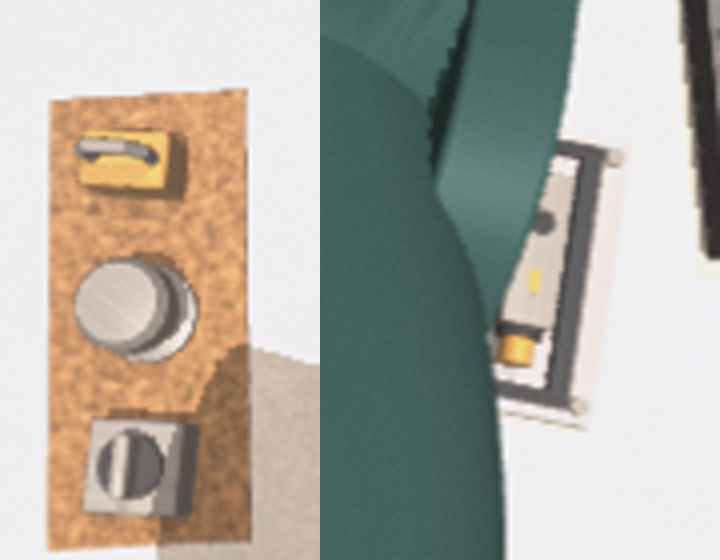

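All three stand upright on the mat, and the bolt lies in the channel with its tip end at (516,365) and back end at (555,180). I start putting things back with the padlock.

```bash
python3 -c "
from h import *
plan(602.4,290.6,140,176.7)
c=np.array([533.9,-323.4]);a=np.radians(-12.9);M=np.array([[np.cos(a),np.sin(a)],[-np.sin(a),np.cos(a)]])
for px,z in(((399,231.2),25),((408.7,183.5),38)): print(M@(cast('top',[px],z)[0]-c))
"
```

```text
rot [-0.001  0.001 -0.327] shift [0.0467 0.779  0.001 ]
[-56.17493214  -3.98198967]
[47.46139347 -5.23494359]
```

{"name": "move_arm", "arguments": {
  "series": "0 0 -0.1 0.005 0.08 0 0.8;0 0 -0.2 0.01 0.16 0 0.8;0 0 -0.327 0.015 0.24 0 0.8;0 0 -0.327 0.02 0.32 0 0.8;0 0 -0.327 0.025 0.4 0 0.8;0 0 -0.327 0.03 0.48 0 0.8;0 0 -0.327 0.035 0.56 0 0.8;0 0 -0.327 0.04 0.63 0 0.8"
}}

```text
time_s: 25.63
eef_pos: [590.2, 218.1, 140.4]
orientation: [180.0, 0.0, 176.6]
wrist_force: [0.7, -0.8, -0.0]
grip_width: 0.8
gripper_force: 0.0
```

```bash
python3 -c "
from h import *
plan(602.4,290.6,140,176.7)"
```

```text
rot [ 0.     0.001 -0.005] shift [-0.0157  0.1462  0.0009]
```

{"name": "move_arm", "arguments": {
  "series": "0 0 -0.004 -0.008 0.07 0 0.8;0 0 -0.004 -0.0157 0.13 0 0.8;0 0 -0.004 -0.0157 0.146 0 0.8;0 0 -0.004 -0.0157 0.146 0.03 0.8;0 0 -0.004 -0.0157 0.146 0.08 0.8;0 0 -0.004 -0.0157 0.146 0.08 0.8;0 0 -0.004 -0.0157 0.146 0.08 0.8;0 0 -0.004 -0.0157 0.146 0.08 0.8"
}}

```text
time_s: 26.3
eef_pos: [602.3, 288.5, 101.5]
orientation: [180.0, 0.0, 176.7]
wrist_force: [-0.0, 0.3, 0.5]
grip_width: 0.799
gripper_force: 0.0
```

```bash
python3 -c "
from h import *
plan(602.4,290.6,36.5,176.7)"
```

```text
rot [ 0.     0.001 -0.001] shift [0.0002 0.0042 0.13  ]
```

{"name": "move_arm", "arguments": {
  "series": "0 0 0 0 0.004 0.05 0.8;0 0 0 0 0.004 0.09 0.8;0 0 0 0 0.004 0.12 0.8;0 0 0 0 0.004 0.13 0.8;0 0 0 0 0.004 0.13 0.8;0 0 0 0 0.004 0.13 0.8;0 0 0 0 0.004 0.13 0;0 0 0 0 0.004 0.13 0"
}}

```text
time_s: 26.97
eef_pos: [602.6, 291.6, 37.1]
orientation: [180.0, 0.1, 176.7]
wrist_force: [-3.8, -1.6, 6.2]
grip_width: 0.554
gripper_force: 40.5
```

{"name": "move_arm", "arguments": {
  "series": "0 0 0 0 0 0 0;0 0 0 0 0 0 0;0 0 0 0 0 0 0;0 0 0 0 0 0 0;0 0 0 0 0 0 0"
}}

```text
time_s: 27.38
eef_pos: [602.6, 291.6, 37.0]
orientation: [180.0, 0.1, 176.7]
wrist_force: [-1.2, -1.7, 6.2]
grip_width: 0.554
gripper_force: 41.2
```

{"name": "move_arm", "arguments": {
  "series": "0 0 0 0 0 -0.04 0;0 0 0 0 0 -0.1 0;0 0 0 0 0 -0.16 0;0 0 0 -0.001 -0.06 -0.18 0;0 0 0 -0.001 -0.13 -0.18 0;0 0 0 -0.002 -0.2 -0.18 0;0 0 0 -0.002 -0.27 -0.18 0;0 0 0 -0.003 -0.34 -0.18 0"
}}

```text
time_s: 28.05
eef_pos: [593.2, 120.1, 126.2]
orientation: [180.0, 0.0, 176.8]
wrist_force: [0.6, 0.1, -3.9]
grip_width: 0.555
gripper_force: 43.5
```

{"name": "move_arm", "arguments": {
  "series": "0 0 0 0 -0.06 0 0;0 0 0 0 -0.12 0 0;0 0 0 0 -0.155 0 0;0 0 0 0 -0.165 0.03 0;0 0 0 0 -0.165 0.07 0;0 0 0 0 -0.165 0.11 0;0 0 0 0 -0.165 0.12 0;0 0 0 0 -0.165 0.12 0"
}}

```text
time_s: 28.72
eef_pos: [588.1, 39.3, 64.7]
orientation: [180.0, -0.1, 176.7]
wrist_force: [-0.4, -0.6, -3.8]
grip_width: 0.551
gripper_force: 43.4
```

{"name": "move_arm", "arguments": {
  "series": "0 0 0 0 0 0 0;0 0 0 0 0 0 0;0 0 0 0 0 0 0"
}}

```text
time_s: 28.97
eef_pos: [589.6, 39.3, 66.7]
orientation: [-180.0, 0.1, 176.8]
wrist_force: [0.2, -0.1, -3.7]
grip_width: 0.556
gripper_force: 43.4
```

```bash
python3 -c "
from h import *
plan(589.5,39.3,37.3,176.7)"
```

```text
rot [-0.     0.004  0.002] shift [ 0.0003 -0.0001  0.0587]
```

{"name": "move_arm", "arguments": {
  "series": "0 0 0 0 0 0.02 0;0 0 0 0 0 0.04 0;0 0 0 0 0 0.052 0;0 0 0 0 0 0.058 0;0 0 0 0 0 0.058 0;0 0 0 0 0 0.058 0;0 0 0 0 0 0.058 0.75;0 0 0 0 0 0.058 0.75"
}}

```text
time_s: 29.63
eef_pos: [589.0, 39.2, 36.3]
orientation: [-180.0, 0.0, 176.7]
wrist_force: [-0.1, 0.1, -0.8]
grip_width: 0.75
gripper_force: 0.0
```

{"name": "move_arm", "arguments": {
  "series": "0 0 0 0 0 0 0.75;0 0 0 0 0 0 0.75;0 0 0 0 0 -0.03 0.75;0 0 0 0 0 -0.08 0.75;0 0 0 0 0 -0.16 0.75;0 0 0 0 0 -0.21 0.75;0 0 0 0 0 -0.21 0.75;0 0 0 0 0 -0.21 0.75"
}}

```text
time_s: 30.3
eef_pos: [589.8, 39.2, 142.7]
orientation: [-180.0, 0.2, 176.7]
wrist_force: [-0.3, -0.4, -0.9]
grip_width: 0.751
gripper_force: 0.0
```

```bash
python3 -c "
from h import *
plan(520.4,286.3,140,176.7)"
```

```text
rot [-0.     0.005  0.002] shift [0.1666 0.4856 0.0048]
```

Now the knob.

{"name": "move_arm", "arguments": {
  "series": "0 0 0 0.027 0.075 0 0.75;0 0 0 0.053 0.15 0 0.75;0 0 0 0.08 0.225 0 0.75;0 0 0 0.106 0.3 0 0.75;0 0 0 0.13 0.375 0 0.75;0 0 0 0.15 0.44 0 0.75;0 0 0 0.167 0.486 0 0.75;0 0 0 0.167 0.486 0 0.75"
}}

```text
time_s: 30.97
eef_pos: [517.3, 290.2, 140.0]
orientation: [-180.0, -0.1, 177.0]
wrist_force: [0.3, 0.5, 0.3]
grip_width: 0.749
gripper_force: 0.0
```

{"name": "move_arm", "arguments": {
  "series": "0 0 0 0 0 0.03 0.75;0 0 0 0 0 0.06 0.75;0 0 0 0 0 0.08 0.75;0 0 0 0 0 0.08 0.75;0 0 0 0 0 0.08 0.75;0 0 0 0 0 0.08 0.75"
}}

```text
time_s: 31.47
eef_pos: [519.6, 286.4, 101.8]
orientation: [180.0, 0.0, 176.7]
wrist_force: [-0.6, -0.1, 0.6]
grip_width: 0.748
gripper_force: 0.0
```

```bash
python3 -c "
from h import *
plan(520.4,286.3,43.5,176.7)"
```

```text
rot [0.    0.    0.001] shift [-1.500e-03 -1.000e-04  1.166e-01]
```

{"name": "move_arm", "arguments": {
  "series": "0 0 0 -0.001 0 0.04 0.75;0 0 0 -0.001 0 0.08 0.75;0 0 0 -0.001 0 0.105 0.75;0 0 0 -0.001 0 0.115 0.75;0 0 0 -0.001 0 0.115 0.75;0 0 0 -0.001 0 0.115 0.75;0 0 0 -0.001 0 0.115 0;0 0 0 -0.001 0 0.115 0"
}}

```text
time_s: 32.13
eef_pos: [520.5, 286.7, 45.4]
orientation: [180.0, 0.1, 176.7]
wrist_force: [-0.4, -2.0, 5.4]
grip_width: 0.57
gripper_force: 40.4
```

{"name": "move_arm", "arguments": {
  "series": "0 0 0 0 0 0 0;0 0 0 0 0 0 0;0 0 0 0 0 0 0;0 0 0 0 0 0 0;0 0 0 0 0 0 0"
}}

```text
time_s: 32.55
eef_pos: [520.6, 286.7, 45.4]
orientation: [180.0, 0.1, 176.7]
wrist_force: [-0.6, -1.2, 7.4]
grip_width: 0.563
gripper_force: 40.6
```

{"name": "move_arm", "arguments": {
  "series": "0 0 0 0 0 -0.04 0;0 0 0 0 0 -0.1 0;0 0 0 0 0 -0.15 0;0 0 0 0.003 -0.05 -0.16 0;0 0 0 0.007 -0.11 -0.16 0;0 0 0 0.011 -0.18 -0.16 0;0 0 0 0.015 -0.25 -0.16 0;0 0 0 0.019 -0.31 -0.16 0"
}}

```text
time_s: 33.22
eef_pos: [501.2, 130.7, 124.7]
orientation: [-180.0, 0.1, 176.8]
wrist_force: [1.5, 0.1, -2.4]
grip_width: 0.566
gripper_force: 42.6
```

{"name": "move_arm", "arguments": {
  "series": "0 0 0 0.004 -0.05 0 0;0 0 0 0.0065 -0.085 0 0;0 0 0 0.0065 -0.091 0.03 0;0 0 0 0.0065 -0.091 0.07 0;0 0 0 0.0065 -0.091 0.11 0;0 0 0 0.0065 -0.091 0.11 0;0 0 0 0.0065 -0.091 0.11 0;0 0 0 0.0065 -0.091 0.11 0"
}}

```text
time_s: 33.88
eef_pos: [496.3, 87.2, 70.2]
orientation: [180.0, 0.1, 176.8]
wrist_force: [-0.0, -0.1, -0.9]
grip_width: 0.567
gripper_force: 42.6
```

```bash
python3 -c "
from h import *
plan(496.3,87.3,45.4,176.7)"
```

```text
rot [0.    0.002 0.002] shift [0.0001 0.0002 0.0496]
```

{"name": "move_arm", "arguments": {
  "series": "0 0 0 0 0 0.02 0;0 0 0 0 0 0.035 0;0 0 0 0 0 0.045 0;0 0 0 0 0 0.049 0;0 0 0 0 0 0.049 0;0 0 0 0 0 0.049 0;0 0 0 0 0 0.049 0.75;0 0 0 0 0 0.049 0.75"
}}

```text
time_s: 34.55
eef_pos: [496.1, 87.2, 44.9]
orientation: [180.0, 0.0, 176.8]
wrist_force: [0.3, 0.3, 0.1]
grip_width: 0.75
gripper_force: 0.0
```

{"name": "move_arm", "arguments": {
  "series": "0 0 0 0 0 0 0.75;0 0 0 0 0 0 0.75;0 0 0 0 0 -0.03 0.75;0 0 0 0 0 -0.08 0.75;0 0 0 0 0 -0.16 0.75;0 0 0 0 0 -0.2 0.75;0 0 0 0 0 -0.2 0.75;0 0 0 0 0 -0.2 0.75"
}}

```text
time_s: 35.22
eef_pos: [496.4, 87.1, 145.4]
orientation: [180.0, 0.1, 176.7]
wrist_force: [0.6, 0.1, -1.6]
grip_width: 0.752
gripper_force: 0.0
```

```bash
python3 -c "
from h import *
plan(439.9,282.5,140,176.7)"
```

```text
rot [0.    0.005 0.002] shift [0.135  0.3837 0.0105]
```

Now the thumbturn.

{"name": "move_arm", "arguments": {
  "series": "0 0 0 0.026 0.075 0 0.75;0 0 0 0.053 0.15 0 0.75;0 0 0 0.08 0.225 0 0.75;0 0 0 0.105 0.3 0 0.75;0 0 0 0.125 0.355 0 0.75;0 0 0 0.135 0.383 0 0.75;0 0 0 0.135 0.383 0 0.75;0 0 0 0.135 0.383 0 0.75"
}}

```text
time_s: 35.88
eef_pos: [438.6, 282.3, 143.4]
orientation: [-179.9, -0.1, 176.8]
wrist_force: [-0.8, -0.4, -1.1]
grip_width: 0.748
gripper_force: 0.0
```

{"name": "move_arm", "arguments": {
  "series": "0 0 0 0 0 0.03 0.75;0 0 0 0 0 0.06 0.75;0 0 0 0 0 0.08 0.75;0 0 0 0 0 0.08 0.75;0 0 0 0 0 0.08 0.75;0 0 0 0 0 0.08 0.75"
}}

```text
time_s: 36.38
eef_pos: [439.7, 281.6, 104.8]
orientation: [180.0, 0.0, 176.7]
wrist_force: [1.7, -0.3, -0.1]
grip_width: 0.749
gripper_force: 0.0
```

```bash
python3 -c "
from h import *
plan(439.9,282.5,33,176.7)"
```

```text
rot [ 0.  0. -0.] shift [-0.0004  0.0019  0.1437]
```

{"name": "move_arm", "arguments": {
  "series": "0 0 0 0 0.002 0.05 0.75;0 0 0 0 0.002 0.1 0.75;0 0 0 0 0.002 0.13 0.75;0 0 0 0 0.002 0.143 0.75;0 0 0 0 0.002 0.143 0.75;0 0 0 0 0.002 0.143 0.75;0 0 0 0 0.002 0.143 0;0 0 0 0 0.002 0.143 0"
}}

```text
time_s: 37.05
eef_pos: [440.1, 283.4, 34.3]
orientation: [180.0, 0.1, 176.7]
wrist_force: [-1.2, -1.0, 4.2]
grip_width: 0.576
gripper_force: 41.4
```

{"name": "move_arm", "arguments": {
  "series": "0 0 0 0 0 0 0;0 0 0 0 0 0 0;0 0 0 0 0 0 0;0 0 0 0 0 0 0;0 0 0 0 0 0 0"
}}

```text
time_s: 37.47
eef_pos: [440.1, 283.4, 34.4]
orientation: [179.9, 0.1, 176.7]
wrist_force: [-1.0, -1.0, 6.3]
grip_width: 0.572
gripper_force: 41.6
```

{"name": "move_arm", "arguments": {
  "series": "0 0 0 0 0 -0.04 0;0 0 0 0 0 -0.1 0;0 0 0 0 0 -0.17 0;0 0 0 -0.01 -0.05 -0.2 0;0 0 0 -0.03 -0.12 -0.2 0;0 0 0 -0.05 -0.19 -0.2 0;0 0 0 -0.065 -0.26 -0.2 0;0 0 0 -0.08 -0.33 -0.2 0"
}}

```text
time_s: 38.13
eef_pos: [470.1, 114.6, 134.0]
orientation: [180.0, 0.1, 176.8]
wrist_force: [1.7, 0.7, -2.9]
grip_width: 0.578
gripper_force: 43.5
```

{"name": "move_arm", "arguments": {
  "series": "0 0 0 -0.02 -0.07 0 0;0 0 0 -0.035 -0.14 0 0;0 0 0 -0.05 -0.19 0 0;0 0 0 -0.0555 -0.22 0 0;0 0 0 -0.0555 -0.223 0 0;0 0 0 -0.0555 -0.223 0.05 0;0 0 0 -0.0555 -0.223 0.1 0;0 0 0 -0.0555 -0.223 0.1 0"
}}

```text
time_s: 38.8
eef_pos: [489.2, 3.9, 80.4]
orientation: [180.0, -0.2, 176.8]
wrist_force: [-1.7, 0.4, -3.3]
grip_width: 0.578
gripper_force: 43.4
```

{"name": "move_arm", "arguments": {
  "series": "0 0 0 0 0 0 0;0 0 0 0 0 0 0;0 0 0 0 0 0 0"
}}

```text
time_s: 39.05
eef_pos: [492.0, 3.4, 84.5]
orientation: [-180.0, 0.1, 176.8]
wrist_force: [-0.3, -0.2, -2.7]
grip_width: 0.576
gripper_force: 43.4
```

```bash
python3 -c "
from h import *
plan(491.8,3.3,34.5,176.7)"
```

```text
rot [-0.     0.004  0.003] shift [ 0.0007 -0.0003  0.0999]
```

{"name": "move_arm", "arguments": {
  "series": "0 0 0 0 0 0.03 0;0 0 0 0 0 0.06 0;0 0 0 0 0 0.085 0;0 0 0 0 0 0.095 0;0 0 0 0 0 0.099 0;0 0 0 0 0 0.099 0;0 0 0 0 0 0.099 0;0 0 0 0 0 0.099 0"
}}

```text
time_s: 39.72
eef_pos: [491.9, 3.2, 34.4]
orientation: [-180.0, 0.1, 176.8]
wrist_force: [-1.8, -0.7, 5.9]
grip_width: 0.577
gripper_force: 44.6
```

{"name": "move_arm", "arguments": {
  "series": "0 0 0 0 0 0 0.75;0 0 0 0 0 0 0.75;0 0 0 0 0 0 0.75;0 0 0 0 0 0 0.75;0 0 0 0 0 -0.03 0.75;0 0 0 0 0 -0.08 0.75;0 0 0 0 0 -0.16 0.75;0 0 0 0 0 -0.24 0.75"
}}

```text
time_s: 40.38
eef_pos: [490.3, 3.4, 154.5]
orientation: [180.0, -0.1, 176.7]
wrist_force: [1.0, -0.7, 0.3]
grip_width: 0.749
gripper_force: 0.0
```

{"name": "move_arm", "arguments": {
  "series": "0 0 0 0 0.07 -0.05 0.75;0 0 0 0 0.15 -0.1 0.75;0 0 0 0 0.23 -0.15 0.75;0 0 0 0 0.31 -0.2 0.75;0 0 0 0 0.4 -0.2 0.75;0 0 0 0 0.48 -0.2 0.75;0 0 0 0 0.48 -0.2 0.75;0 0 0 0 0.48 -0.2 0.75"
}}

```text
time_s: 41.05
eef_pos: [504.7, 246.3, 253.4]
orientation: [180.0, 0.0, 177.0]
wrist_force: [-0.9, -0.1, -0.2]
grip_width: 0.749
gripper_force: 0.0
```

```bash
python3 - <<'E'
from h import *
t=env.get_image('top')[:,:,::-1]
a=cv2.resize(t[158:258,183:283],(500,500),interpolation=cv2.INTER_CUBIC);b=cv2.resize(t[158:258,360:440][:,:],(300,375),interpolation=cv2.INTER_CUBIC)
b=cv2.copyMakeBorder(b,0,125,0,0,cv2.BORDER_CONSTANT)
cv2.imwrite('pics/t9.png',np.hstack([a,b])); cv2.imwrite('pics/t9f.png',t)
E
```

```text
(no output)
```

View pics/t9.png

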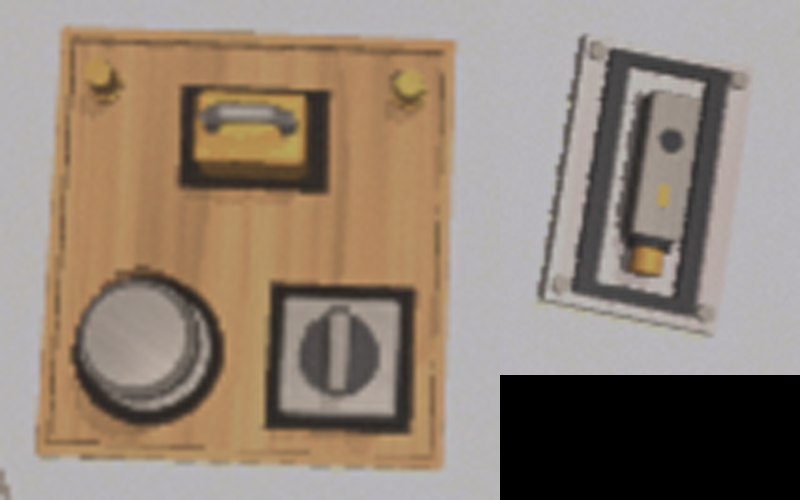

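All three stand on their pads as at the start: padlock (253,137), knob (140,335), thumbturn (340,357). The bolt lies centred in the channel at (665,180), with its offset explained by parallax. I hand the job in.

```bash
python3 -c "
from cell import env
print(env.close_job())"
```

```text
the job is handed in; nothing more can be done
None
```

The job is handed in: in the last top picture the deadbolt lies in the jig channel and the knob, thumbturn and padlock stand upright on their own pads, all released at about 41 s; the hand-in returned no verdict.

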